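Secure a beaker on the bench shaker, set the speed by clicks and start it

ROBOT

A 6-joint arm with a two-finger parallel gripper is mounted at the origin on the work surface. World frame = base frame: x ahead of the robot, y to its left, z up, the work surface at z = 0. Lengths are in m, angles in rad, forces in N, time in s.
With the tool pointing down it reaches from about 0.35 to 0.725 m from the base axis. Payload 6 kg.
Tool frame: the origin (TCP) lies midway between the tips of the shut fingers; the grasp point (between the pads) lies arm.hold_point_z behind it (arm.hold_point_z is the distance from the TCP to the grasp point, in m); z points along the fingers, y is the line along which they close (so a half turn about z gives the same grasp; the last joint's range is limited). The gripper opens to 85 mm and grips with 20 to 120 N. Pads are 22 mm wide; open, the fingers measure 114 mm over their backs; the gripper's body (76 mm by 85 mm) begins 54 mm behind the grasp point. The pads swing forward as they close: fully open they stand 13 mm farther back than shut.
Start: joints at [-0.916, 0.04, 0.085, 0, -1.615, -0.334], TCP at [0.189, -0.569, 0.231] pointing down, gripper open.
Joint ranges: [-2.56, 2.56], [-1.29, 2.01], [-1.08, 1.49], [-3.29, 1.98], [-2.81, -0.18], [-2.99, 2.99]. Speed limits (rad/s): [2.57, 2.57, 3.01, 3.14, 3.14, 3.14].

INTERFACE

Orientations are given as a unit quaternion [w, x, y, z].
In Python, from bench import arm, optics, job, read_state gives the robot as it stands (arm), with the cameras (optics), the job (job) and the readings as plain functions.
- The arm moves only by the shell command python3 jog.py FILE [FORCE], which reads ROWS from the file FILE. ROWS is a JSON object whose key "plan" holds a list of rows, 1 to 5 of them, each of 7 numbers: the finger opening in m, then dx, dy, dz in m, then a rotation vector rx, ry, rz in rad; each row is the pose to reach, as a shift and turn from the pose commanded when the command began, along the tool's axes at that moment; what a row does not reach only later rows make up. A row lasts 1/10 s, in which the tool goes at most 0.05 m and 0.15 rad, less where a joint would pass 70% of its speed; a pose out of reach is approached as far as the arm can. The fingers move at their own pace and stop on an object; FORCE is the grip in N (left out, the last holds). Time passes only in rows, so rows that do not move let the fingers close. It prints the time, the measured TCP pose, the force, the opening and the grip force at its end. Input that does not fit is refused with a message, and nothing moves.
- read_state(): the state, without advancing time (a new reading comes with each control period).
- optics.get_image(name): name is "scene" or "top"; returns the picture (420x560x3 uint8, red, green, blue); there is no depth.
- optics.calibration(name): a dict with "fov_y" (degrees; the focal length in pixels is half the picture's height over the tangent of half this angle, whatever the lens; pixels are square), "cx", "cy" (the principal point, pixels), "k1" (the pictures are not rectified: a ray, as slopes to the right and down, at radius r is drawn at 1 + k1 r^2 times it, then the intrinsics apply), "cam_to_world" (4x4, takes a point from camera to world coordinates). Camera axes: x right, y down, z forward; pixel columns grow to the right and rows downward; lengths in m; the calibration is good to about 2 mm. A picture is of the moment at which its call begins. calibration takes no time and is no camera call.
- job.hand_in(): hands the job in; it is judged then, once.
The state is a dict: "t": time; "joints": joint angles; "joint_velocities": joint speeds; "joint_torque": joint torques, N m; "ee_pos": TCP position; "orientation": TCP orientation; "wrist_force": force on the tool from outside, world axes, zero at the start; "wrist_torque": the same for the moment, N m; "gripper_width": finger opening in m; "grasp_force": force on a finger pad.
Only numpy, scipy, OpenCV 4.12 (cv2) and the standard library are available. Lean on these libraries where they do the work, as an engineer would, in place of code of your own. Each camera call takes 0.05 s, during which the arm holds its last target. There are 200 camera calls.

TASK

Get the shaker ready and start it: slide the beaker along the blue deck, without lifting it or tipping it over, until it sits fully home in the V of the fence, then swing the orange gate shut in front of it. Then wind the console's selector lever all the way back anticlockwise to its end stop and from there turn it exactly four clicks clockwise; last, press the green start button fully and let go. Leave the bottle and the jar alone.

Things in the scene. Friction and masses are not known exactly. Their poses are not given: they have to be found in the camera images.
- shaker: Bench shaker, fixed: white box under a blue 200 x 200 mm deck, deck surface 70 mm above the table. Origin: centre of its underside, on the table; x points across the deck to the V fence (away from the robot at yaw 0), y to its left, z up. Yaw varies.
- fence_apex (a point): On the deck, where the inner faces of the aluminium V fence meet, at (85, 0, 70) mm in the shaker's frame. Two walls 28 mm high, 8 mm thick, 85 mm long run from here at 45 degrees to the shaker's -x, to both sides; the mouth, 120 mm wide, opens towards -x.
- home (a point): Where the centre of the beaker's underside is when the beaker is fully home, touching both walls of the V: white disc of 20 mm radius on the deck, at (40, 0, 70) mm in the shaker's frame.
- beaker: Loose empty glass beaker with a blue rim and a white writing patch, outer diameter 64 mm, 72 mm high, wall 3 mm, about 120 g. Origin: centre of its underside. It starts on the deck, at x -60 to -40, y -45 to 5 mm in the shaker's frame, with free deck between it and the V.
- gate (a joint): Angle (rad) of the orange gate. 0: shut on its stop, the bar lies along the shaker's -y from its hinge, 4 mm in front of a beaker that is home. It grows as the gate opens; at 1.57 the bar points along the shaker's -x. Range 0 to 2.2; starts at 1.65 to 2.0. It stays where it is left (friction 0.06 Nm) and can be pushed with a fingertip.
- gate_hinge (a point): On the deck, on the gate's upright hinge axis, at (0, 75, 70) mm in the shaker's frame. The gate is a flat bar 8 mm thick that reaches 115 mm from this axis, from 19 to 49 mm above the deck; its post has 9 mm radius and ends 52 mm above the deck.
- gate_mid (a point): Point in the middle of the gate's thickness, 75 mm from its hinge axis and 34 mm above the deck; moves with the gate.
- console: White control console, fixed to the table: 170 (x) x 250 (y) x 60 mm high, flat top at 60 mm above the table. Origin: centre of its underside; x points away from the robot at yaw 0, y to its left, z up. On its top are the selector lever (axis at (0, 45) mm) and the start button (axis at (0, -80) mm). Yaw varies.
- selector_axis (a point): Point on the upright axis of the selector, 22 mm above the console's top. Around it on the console's top are ten dots, 66 mm from the axis, one for each click: the end stop's is red, the others black.
- selector_lever (a joint): Angle (rad) of the black selector lever, growing clockwise seen from above. 0: end stop (anticlockwise limit), lever at the red dot, pointing 135 degrees anticlockwise from the console's x. Ten spring detents (clicks), one each 0.5236 rad from 0 to 4.71; hard stops 0.02 rad beyond. Let go, it falls into the nearest detent. About 2.5 N near its tip turn it. Starts between clicks 6 and 9.
- lever_tip (a point): Point on the selector lever's centre line, 50 mm from its axis and 22 mm above the console's top. The lever is a bar 13 mm wide from a hub of 21 mm radius out to 56 mm from the axis, reaching from 8 to 36 mm above the console's top (hub 38 mm), with a white line on top. Closed fingertips can push it from either side.
- start (a joint): Travel (m) of the green start button: 0 released, 0.006 fully down (about 5 N); springs back.
- start_top (a point): Centre of the start button's top face, 22 mm above the console's top when released; the green cap has 14 mm radius, in a black housing of 22 mm radius.
- reagent: Bystander: closed amber bottle, 56 mm diameter, 120 mm high, standing on the table. Origin: centre of its underside.
- jar: Bystander: closed white jar with a blue cap, 48 mm diameter, 50 mm high, on the table near the robot. Origin: centre of its underside.

How it is judged:
By the outcome, as a careful person would: the job done as asked, in the order asked, and still so for the second after the job is handed in, with the robot touching nothing.
It also fails if it takes over 72 s, if anything falls off the work surface, if the arm or the gripper's body presses on something with over 40 N, if the wrist force passes 120 N, or if a joint passes its speed limit or range.

## Working session

There is one attempt and no reset: what is moved stays moved. The work goes in short steps, Python scripts to look and compute and a shell command to move; the robot and the scene stay as the last step left them, time stands still between calls to the robot, and variables do not carry over. Pictures are saved under pics/ and viewed, at most 13 in all, crops included, and the job is handed in when it is done.

```bash
ls; mkdir -p pics
python3 - <<'E'
from bench import arm, optics, job, read_state
import cv2
for n in ("scene","top"):
    im=optics.get_image(n); cv2.imwrite(f"pics/{n}0.png",im[:,:,::-1])
    c=optics.calibration(n); print(n,c)
s=read_state(); print(s["t"],s["ee_pos"],s["orientation"],s["gripper_width"],arm.hold_point_z)
E
```

```text
bench.py
jog.py
pics
scene {'fov_y': 54.10028555346637, 'cx': 284.5412402245668, 'cy': 212.27806295212488, 'k1': -0.021772479547352678, 'cam_to_world': array([[ 0.37869314,  0.74482083, -0.5493937 ,  0.95203071],
       [ 0.92535845, -0.29353321,  0.2398958 , -0.17316624],
       [ 0.0174141 , -0.59923299, -0.80038526,  0.67742234],
       [ 0.        ,  0.        ,  0.        ,  1.        ]])}
top {'fov_y': 44.05376813181445, 'cx': 276.1618317389513, 'cy': 207.58877887196033, 'k1': -0.17863062488084158, 'cam_to_world': array([[ 0.01982622, -0.99570293,  0.09045773,  0.46475922],
       [-0.99978857, -0.02023816, -0.00363894,  0.00732503],
       [ 0.005454  , -0.09036646, -0.99589365,  1.04734815],
       [ 0.        ,  0.        ,  0.        ,  1.        ]])}
0.1 [ 0.18918696 -0.56908963  0.23036866] [-1.72376538e-04 -1.59708231e-01  9.87163934e-01  7.86758252e-04] 0.0854889267848193 0.0187
```

View pics/top0.png

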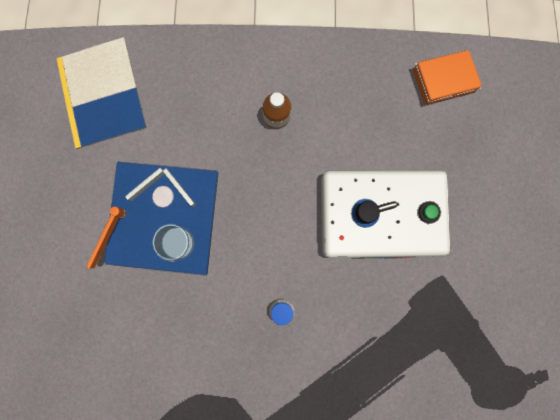

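View pics/scene0.png

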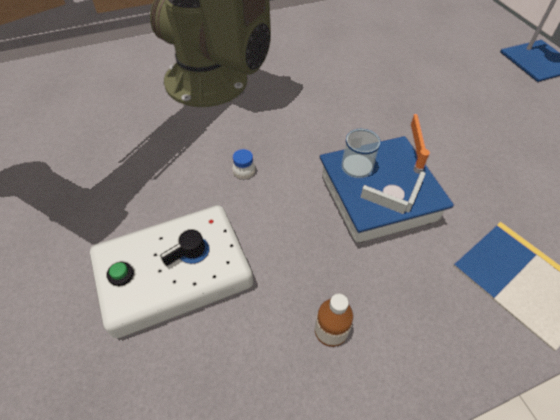

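Top view: shaker at left, with the blue deck corners at about (118,163), (217,172), (208,274) and (106,263). The home disc is at (163,196), the beaker at about (172,242) and the gate runs from (117,212) to (91,266). On the console, the hub is at (367,212), the lever tip at (397,205), the red dot at (341,237) and the green button at (431,211). The scene view matches this.

```bash
cat > h.py <<'E'
import numpy as np, cv2
from bench import arm, optics, job, read_state
def ray(n,px):
    c=optics.calibration(n); f=210/np.tan(np.radians(c["fov_y"]/2))
    K=np.array([[f,0,c["cx"]],[0,f,c["cy"]],[0,0,1]])
    u=cv2.undistortPoints(np.float64(px).reshape(-1,1,2),K,np.array([c["k1"],0,0,0]))[:,0]
    M=c["cam_to_world"]; return M[:3,3],np.c_[u,np.ones(len(u))]@M[:3,:3].T
def plane(n,px,z):
    o,d=ray(n,px); return (o+d*((z-o[2])/d[:,2])[:,None])[:,:2]
def blobs(mask,amin=4,roi=None):
    m=mask.astype(np.uint8)
    if roi is not None:
        k=np.zeros_like(m); x0,y0,x1,y1=roi; k[y0:y1,x0:x1]=1; m=m*k
    n,l,s,c=cv2.connectedComponentsWithStats(m)
    return [(c[i],s[i,4],l==i) for i in range(1,n) if s[i,4]>=amin]
def rb(i): 
    i=i.astype(int); return i[...,0],i[...,1],i[...,2]
def toS(p,o,yaw):
    c,s=np.cos(yaw),np.sin(yaw); return (np.atleast_2d(p)-o)@np.array([[c,-s],[s,c]])
def fromS(p,o,yaw):
    c,s=np.cos(yaw),np.sin(yaw); return np.atleast_2d(p)@np.array([[c,s],[-s,c]])+o
E
python3 - <<'E'
from h import *
im=cv2.imread("pics/top0.png")[:,:,::-1]; R,G,B=rb(im)
roi=(95,150,230,285)
m=(B>R+40)&(B>60)
b=max(blobs(m,50,roi),key=lambda t:t[1])
ys,xs=np.nonzero(b[2]); hull=cv2.convexHull(np.c_[xs,ys].astype(np.int32))
q=cv2.approxPolyN(hull,4)[0] if hasattr(cv2,'approxPolyN') else cv2.approxPolyDP(hull,6,True)[:,0]
w=plane("top",q,.07); print("deck px",q.tolist(),"w",w.round(4).tolist(),"c",w.mean(0).round(4), "sides",np.linalg.norm(w-np.roll(w,1,0),axis=1).round(4))
r=cv2.minAreaRect(plane("top",hull[:,0],.07).astype(np.float32)*1000);print("rect",r)
for nm,mk,ro,z in [("disc",(R>170)&(G>140),(150,183,176,208),.07),("red",(R>150)&(G<90),(325,220,360,250),.06),("green",(G>R+40)&(G>B+30),(410,195,450,230),.082),("orange",(R>150)&(G<110)&(B<80),(80,195,130,275),.115)]:
    for c,a,_ in blobs(mk,4,ro): print(nm,c.round(1),a,plane("top",c,z).round(4))
dots=[]
for c,a,_ in blobs((R<110)&(G<110)&(B<110),3,(326,174,447,255)):
    print("dark",c.round(1),a,plane("top",c,.06).round(4))
# lever
for c,a,_ in blobs((R>140)&(G>140)&(B>140),2,(378,198,403,215)): print("wl",c,a)
cr=cv2.resize(im[180:250,320:400],None,fx=5,fy=5,interpolation=2)
cr2=cv2.resize(im[185:280,80:220],None,fx=4,fy=4,interpolation=2)[:, :,::-1]
out=np.zeros((380,780,3),np.uint8); out[:380,:560]=cr2[:380]
l=cv2.resize(im[185:235,345:400],None,fx=4,fy=4,interpolation=2)[:,:,::-1]; out[:200,560:]=l[:, :220]
cv2.imwrite("pics/crop.png",out)
E
```

```text
deck px [[206, 274], [104, 264], [117, 161], [217, 171]] w [[0.4256, 0.1331], [0.4386, 0.3307], [0.638, 0.3143], [0.6213, 0.118]] c [0.5309 0.224 ] sides [0.1963 0.198  0.2001 0.197 ]
rect ((530.9158325195312, 223.94900512695312), (198.94509887695312, 198.0655517578125), 85.54887390136719)
disc [174.4 184.1] 8 [[0.5946 0.1991]]
disc [162.5 196.1] 326 [[0.5711 0.2212]]
red [341.  237.3] 7 [[ 0.5001 -0.1211]]
green [431.1 211.4] 159 [[ 0.5512 -0.2908]]
orange [110.  224.5] 18 [[0.5122 0.3073]]
orange [ 99.7 246. ] 11 [[0.4723 0.3252]]
orange [ 95.5 254.5] 4 [[0.4566 0.3327]]
orange [ 92.  262.5] 10 [[0.4417 0.3388]]
dark [355.3 179.7] 3 [[ 0.6117 -0.148 ]]
dark [373. 180.] 5 [[ 0.6118 -0.1825]]
dark [340.3 188.7] 3 [[ 0.5935 -0.119 ]]
dark [387.7 188.3] 3 [[ 0.5962 -0.2113]]
dark [367.6 211.4] 591 [[ 0.5506 -0.1721]]
dark [427.  212.4] 239 [[ 0.551  -0.2894]]
dark [331.7 204.3] 3 [[ 0.5629 -0.1025]]
dark [332. 222.] 5 [[ 0.529  -0.1035]]
dark [397.5 221.5] 4 [[ 0.5323 -0.2306]]
dark [389.3 236.7] 3 [[ 0.5028 -0.2147]]
wl [391.69565217 205.86594203] 276
wl [387.17142857 205.82857143] 35
```

View pics/crop.png

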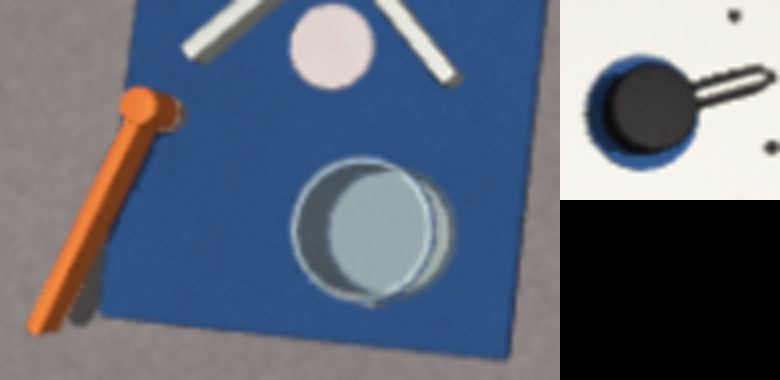

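Crop: beaker rim centred at about px (170.8,242.5), its floor at (175,242.5). The gate's post top is at (115,211.5) and its tip at (90,266). The lever hub top is at (368.8,211.8) and the lever tip at (398,203).

Run:
```python
from h import *
o=np.array([.531,.224]); yaw=np.radians(-4.5)
print("beaker rim",toS(plane("top",[[170.8,242.5]],.142),o,yaw),"floor",toS(plane("top",[[175,242.5]],.073),o,yaw), plane("top",[[170.8,242.5]],.142))
print("hinge",toS(plane("top",[[115,211.5]],.122),o,yaw),"tip",toS(plane("top",[[89.5,266]],.119),o,yaw))
d=np.array([[.5001,-.1211],[.6117,-.148],[.6118,-.1825],[.5935,-.119],[.5962,-.2113],[.5629,-.1025],[.529,-.1035],[.5323,-.2306],[.5028,-.2147]])
A=np.c_[2*d,np.ones(9)]; s=np.linalg.lstsq(A,(d**2).sum(1),rcond=None)[0]; c=s[:2]
print("axis",c,"r",np.sqrt(s[2]+c@c)); ang=np.degrees(np.arctan2(*(d-c).T[::-1])); print(ang.round(1))
h=plane("top",[[368.8,211.8]],.098)[0]; t=plane("top",[[398,203]],.096)[0]
print("hub",h,"lever dir",np.degrees(np.arctan2(*(t-h)[::-1])),np.linalg.norm(t-h))
# scene cross-check: red dot / green / disc
im=cv2.imread("pics/scene0.png")[:,:,::-1]; R,G,B=rb(im)
for nm,mk,ro,z in [("red",(R>120)&(G<90)&(B<90),(200,210,222,230),.06),("green",(G>R+40)&(G>B+30),(95,255,140,290),.082),("disc",(R>170)&(G>140),(380,182,408,202),.07)]:
    for cc,a,_ in blobs(mk,4,ro): print(nm,cc.round(1),a,plane("scene",cc,z).round(4))
from scipy.spatial.transform import Rotation as Ro
q=read_state()["orientation"]; print(Ro.from_quat(np.r_[q[1:],q[0]]).as_matrix().round(3))
```

```text
beaker rim [[-0.04619416 -0.04025576]] floor [[-0.04514875 -0.03445235]] [[0.48178981 0.18749269]]
hinge [[-0.00100889  0.07291761]] tip [[-0.10465849  0.1100622 ]]
axis [ 0.54796937 -0.16656683] r 0.0659323999952681
[ 136.5   16.2  -14.    46.3  -42.8   76.9  106.7 -103.8 -133.2]
hub [ 0.54665634 -0.16742376] lever dir -72.30168019285642 0.05825378570403274
red [210.8 221.2] 6 [[ 0.4974 -0.1221]]
green [117.5 270.1] 221 [[ 0.5525 -0.2926]]
disc [393.1 193.1] 272 [[0.5691 0.2211]]
[[-0.949 -0.315 -0.001]
 [-0.315  0.949  0.001]
 [ 0.     0.002 -1.   ]]
```

```bash
cat > st.py <<'E'
from h import *
s=read_state(); print("t",round(s["t"],2),"ee",s["ee_pos"].round(4),"F",s["wrist_force"].round(2),"w",round(s["gripper_width"],4),"j",np.round(s["joints"],2))
E
echo '{"plan":[[0.04,-0.182,0.134,0,0,0,0],[0.04,-0.182,0.134,0,0,0,0],[0.04,-0.182,0.134,0,0,0,0],[0.04,-0.182,0.134,0,0,0,0],[0.04,-0.182,0.134,0,0,0,0]]}' > m.json && python3 jog.py m.json
echo '{"plan":[[0.04,-0.182,0.134,0,0,0,0],[0.04,-0.182,0.134,0,0,0,0],[0.04,-0.182,0.134,0,0,0,0],[0.04,-0.182,0.134,0,0,0,0],[0.04,-0.182,0.134,0,0,0,0]]}' > m.json && python3 jog.py m.json
echo '{"plan":[[0.04,-0.046,0.18,0,0,0,0],[0.04,-0.046,0.18,0,0,0,0],[0.04,-0.046,0.18,0,0,0,0],[0.04,-0.046,0.18,0,0,0,0]]}' > m.json && python3 jog.py m.json
python3 st.py
```

```text
t: 0.6
ee_pos: [0.321, -0.3822, 0.2311]
orientation: [0.0, -0.161, 0.987, 0.0]
wrist_force: [1.0, -1.2, 0.6]
gripper_width: 0.0401
grasp_force: 0.0
t: 1.1
ee_pos: [0.4514, -0.1972, 0.2307]
orientation: [-0.0, -0.161, 0.987, 0.0]
wrist_force: [-0.5, -0.2, 0.5]
gripper_width: 0.0403
grasp_force: 0.0
t: 1.5
ee_pos: [0.4363, -0.0125, 0.2311]
orientation: [0.0, -0.16, 0.987, 0.0]
wrist_force: [0.0, -0.7, 0.3]
gripper_width: 0.04
grasp_force: 0.0
t 1.5 ee [ 0.4363 -0.0125  0.2311] F [ 0.01 -0.71  0.34] w 0.04 j [ 0.44 -0.41 -0.3  -0.   -1.67 -1.69]
```

```bash
echo '{"plan":[[0.04,-0.046,0.1775,0,0,0,0],[0.04,-0.046,0.1775,0,0,0,0],[0.04,-0.046,0.1775,0,0,0,0],[0.04,-0.046,0.1775,0,0,0,0],[0.04,-0.046,0.1775,0,0,0,0]]}' > m.json && python3 jog.py m.json >/dev/null
echo '{"plan":[[0.04,0,0,0.05,0,0,0],[0.04,0,0,0.1,0,0,0],[0.04,0,0,0.13,0,0,0],[0.04,0,0,0.139,0,0,0],[0.04,0,0,0.139,0,0,0]]}' > m.json && python3 jog.py m.json >/dev/null
python3 st.py
python3 - <<'E'
from h import *
a=optics.get_image("top")[150:290,80:240,::-1]; b=optics.get_image("scene")[100:240,290:460,::-1]
cv2.imwrite("pics/pre.png",np.hstack([cv2.resize(a,(400,350)),cv2.resize(b,(400,350))]))
E
```

```text
t 2.5 ee [0.4245 0.1673 0.0918] F [ 0.08 -0.9   0.55] w 0.0398 j [ 0.82 -0.33 -0.5   0.   -1.4  -2.07]
```

View pics/pre.png

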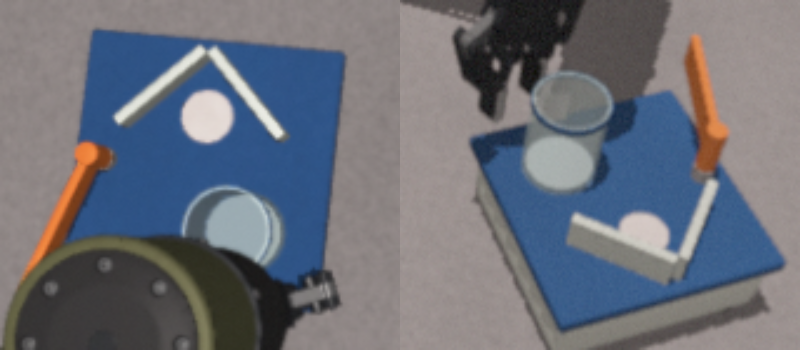

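Left: deck, with the gripper behind the beaker. Right: the fingers are about 25 mm short of the beaker wall at mid height, so the push can start.

```bash
echo '{"plan":[[0.04,-0.015,0.003,0,0,0,0],[0.04,-0.024,0.003,0,0,0,0],[0.04,-0.032,0.003,0,0,0,0],[0.04,-0.04,0.003,0,0,0,0],[0.04,-0.048,0.003,0,0,0,0]]}' > m.json && python3 jog.py m.json |grep force
echo '{"plan":[[0.04,-0.009,0,0,0,0,0],[0.04,-0.018,0,0,0,0,0],[0.04,-0.027,0,0,0,0,0],[0.04,-0.036,0.001,0,0,0,0],[0.04,-0.045,0.001,0,0,0,0]]}' > m.json && python3 jog.py m.json|grep force
echo '{"plan":[[0.04,-0.005,0,0,0,0,0],[0.04,-0.01,0,0,0,0,0],[0.04,-0.014,0.001,0,0,0,0],[0.04,-0.017,0.001,0,0,0,0],[0.04,-0.017,0.001,0,0,0,0]]}' > m.json && python3 jog.py m.json|grep force
python3 st.py
python3 - <<'E'
from h import *
a=optics.get_image("top")[150:290,80:240,::-1]; b=optics.get_image("scene")[100:240,290:460,::-1]
cv2.imwrite("pics/push1.png",np.hstack([cv2.resize(a,(400,350)),cv2.resize(b,(400,350))]))
E
```

```text
wrist_force: [-1.0, -0.4, 1.6]
grasp_force: 0.2
wrist_force: [-1.0, 0.1, 1.0]
grasp_force: 0.2
wrist_force: [-0.3, -0.4, 0.2]
grasp_force: 0.0
t 4.1 ee [0.5277 0.2076 0.0922] F [-0.25 -0.39  0.19] w 0.04 j [ 0.73 -0.02 -0.23 -0.   -1.36 -1.98]
```

View pics/push1.png

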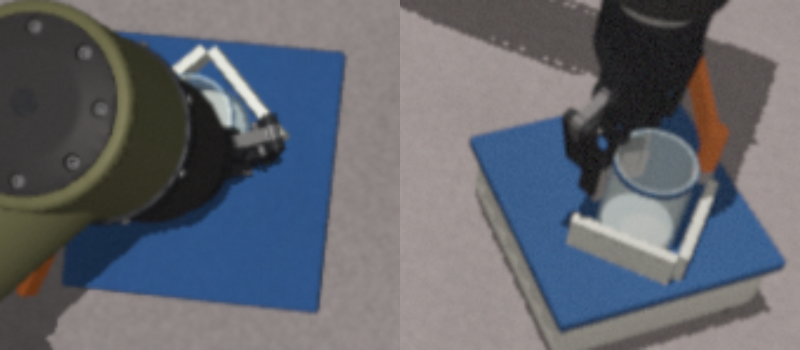

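The beaker is now upright inside the V, close to home, and the gate hasn't been touched. I'll creep forward until the force rises.

```bash
echo '{"plan":[[0.04,-0.003,0,0,0,0,0],[0.04,-0.006,0,0,0,0,0],[0.04,-0.007,0,0,0,0,0],[0.04,-0.007,0,0,0,0,0]]}' > m.json && python3 jog.py m.json|egrep 'wrist|ee_p'
echo '{"plan":[[0.04,-0.002,0,0,0,0,0],[0.04,-0.002,0,0,0,0,0],[0.04,-0.002,0,0,0,0,0]]}' > m.json && python3 jog.py m.json|egrep 'wrist|ee_p'
echo '{"plan":[[0.04,-0.002,0,0,0,0,0],[0.04,-0.002,0,0,0,0,0],[0.04,-0.002,0,0,0,0,0]]}' > m.json && python3 jog.py m.json|egrep 'wrist|ee_p'
```

```text
ee_pos: [0.5343, 0.2097, 0.0923]
wrist_force: [-0.3, 0.1, -1.0]
ee_pos: [0.536, 0.2102, 0.0922]
wrist_force: [-1.3, -1.3, 1.6]
ee_pos: [0.5365, 0.2103, 0.0924]
wrist_force: [-10.3, -3.2, 5.3]
```

```bash
echo '{"plan":[[0.04,0.01,0,0,0,0,0],[0.04,0.03,0,0,0,0,0],[0.04,0.06,0,0,0,0,0],[0.03,0.06,0,-0.05,0,0,0],[0.02,0.06,0,-0.1,0,0,0]]}' > m.json && python3 jog.py m.json|egrep 'wrist|ee_p'
echo '{"plan":[[0,-0.053,0.157,0,0,0,0],[0,-0.053,0.157,0,0,0,0],[0,-0.053,0.157,0,0,0,0],[0,-0.053,0.157,0,0,0,0],[0,-0.053,0.157,0,0,0,0]]}' > m.json && python3 jog.py m.json|egrep 'wrist|ee_p'
python3 st.py
python3 - <<'E'
from h import *
a=optics.get_image("top"); cv2.imwrite("pics/top2f.png",a[:,:,::-1]); b=optics.get_image("scene"); cv2.imwrite("pics/scene2f.png",b[:,:,::-1]); a=a[150:290,60:220,::-1]; b=b[100:240,290:460,::-1]
cv2.imwrite("pics/home.png",np.hstack([cv2.resize(a,(400,350)),cv2.resize(b,(400,350))]))
E
```

```text
ee_pos: [0.4789, 0.1905, 0.1908]
wrist_force: [1.6, 1.5, 1.0]
ee_pos: [0.4812, 0.3596, 0.1912]
wrist_force: [0.2, -0.2, 0.2]
t 6.2 ee [0.4812 0.3596 0.1912] F [ 0.23 -0.21  0.22] w 0.0 j [ 0.97  0.04  0.01 -0.   -1.54 -2.22]
```

View pics/home.png

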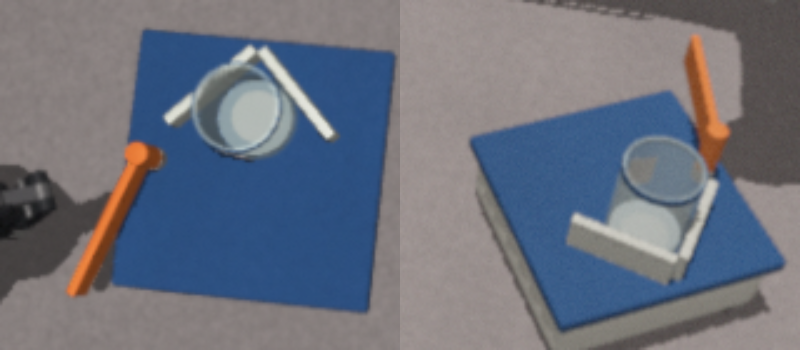

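Run:
```python
from h import *
o=np.array([.531,.224]); yaw=np.radians(-4.5)
print(toS(plane("top",[[155.2,193.2]],.142),o,yaw),toS(plane("top",[[162.4,195.2]],.073),o,yaw))
a=cv2.imread("pics/top2f.png")[165:215,125:200]; b=cv2.imread("pics/scene2f.png")[140:215,365:450]
cv2.imwrite("pics/z.png",np.hstack([cv2.resize(a,(400,300),interpolation=2),cv2.resize(b,(400,300),interpolation=2)]))
```

```text
[[ 0.0375229  -0.00231376]] [[4.16615559e-02 8.92443730e-06]]
```

View pics/z.png

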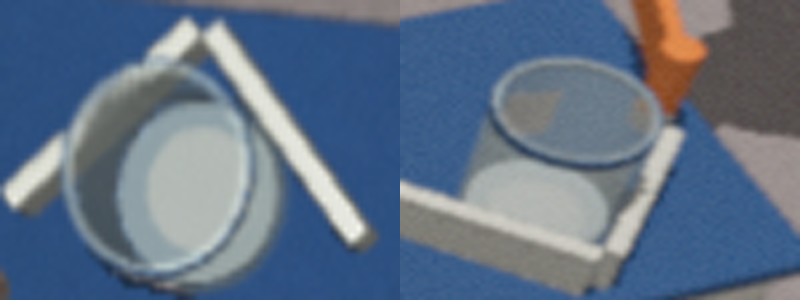

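The crop shows the beaker upright in the V, roughly concentric with the disc (S ≈ (41.7, 0) at its floor). I'll square the tool to the shaker and nudge once along the shaker's x to make sure both walls are touched.

```bash
echo '{"plan":[[0.04,0.023,-0.133,0,0,0,0.4],[0.04,0.023,-0.133,0,0,0,0.4],[0.04,0.023,-0.133,0,0,0,0.4],[0.04,0.023,-0.133,0,0,0,0.4],[0.04,0.023,-0.133,0,0,0,0.4]]}' > m.json && python3 jog.py m.json|egrep 'wrist|ee_p|ori'
echo '{"plan":[[0.04,0,0,0.05,0,0,0],[0.04,0,0,0.09,0,0,0],[0.04,0,0,0.099,0,0,0],[0.04,0,0,0.099,0,0,0]]}' > m.json && python3 jog.py m.json|egrep 'wrist|ee_p|ori|wid'
python3 - <<'E'
from h import *
from scipy.spatial.transform import Rotation as Ro
s=read_state();q=s["orientation"]; M=Ro.from_quat(np.r_[q[1:],q[0]]).as_matrix(); print(M.round(3)[:2,:2],s["joints"].round(2))
print("to contact, tool:",(M.T@np.r_[np.array([.531,.224])+fromS([.004,0],0,np.radians(-4.5))[0]-s["ee_pos"][:2],0]).round(4))
E
```

```text
ee_pos: [0.5022, 0.2225, 0.1932]
orientation: [0.001, 0.041, 0.999, 0.001]
wrist_force: [0.2, -0.0, 0.2]
ee_pos: [0.5014, 0.2239, 0.0925]
orientation: [-0.001, 0.039, 0.999, -0.001]
wrist_force: [0.3, 0.2, 0.4]
gripper_width: 0.0399
[[-0.997  0.078]
 [ 0.078  0.997]] [ 0.79 -0.06 -0.27  0.   -1.37 -2.44]
to contact, tool: [-0.0335  0.0024 -0.0001]
```

```bash
echo '{"plan":[[0.04,-0.012,0.002,0,0,0,0],[0.04,-0.022,0.002,0,0,0,0],[0.04,-0.027,0.002,0,0,0,0],[0.04,-0.03,0.002,0,0,0,0],[0.04,-0.03,0.002,0,0,0,0]]}' > m.json && python3 jog.py m.json|egrep 'wrist|ee_p'
echo '{"plan":[[0.04,-0.002,0,0,0,0,0],[0.04,-0.003,0,0,0,0,0],[0.04,-0.003,0,0,0,0,0]]}' > m.json && python3 jog.py m.json|egrep 'wrist|ee_p'
echo '{"plan":[[0.04,-0.0015,0,0,0,0,0],[0.04,-0.0015,0,0,0,0,0],[0.04,-0.0015,0,0,0,0,0]]}' > m.json && python3 jog.py m.json|egrep 'wrist|ee_p'
```

```text
ee_pos: [0.5324, 0.2238, 0.0937]
wrist_force: [-0.7, 0.1, 0.5]
ee_pos: [0.5346, 0.2231, 0.0934]
wrist_force: [-2.3, -2.6, 2.1]
ee_pos: [0.5353, 0.2226, 0.0935]
wrist_force: [-8.1, -3.5, 5.5]
```

```bash
echo '{"plan":[[0.04,-0.0015,0.001,0,0,0,0],[0.04,-0.0015,0.001,0,0,0,0],[0.04,-0.0015,0.001,0,0,0,0]]}' > m.json && python3 jog.py m.json|egrep 'wrist|ee_p'
echo '{"plan":[[0.04,0.015,0,0,0,0,0],[0.03,0.045,0,0,0,0,0],[0.02,0.065,0,-0.03,0,0,0],[0.01,0.065,0,-0.08,0,0,0],[0,0.065,0,-0.1,0,0,0]]}' > m.json && python3 jog.py m.json|egrep 'wrist|ee_p'
python3 - <<'E'
from h import *
from scipy.spatial.transform import Rotation as Ro
o=np.array([.531,.224]); y=np.radians(-4.5)
s=read_state();q=s["orientation"]; M=Ro.from_quat(np.r_[q[1:],q[0]]).as_matrix()
h=np.array([0,75.])
p=s["ee_pos"][:2]; S=toS(p,o,y)[0]*1000; print("S now",S.round(1),s["ee_pos"][2])
R=68
for th,off in [(1.91,30),(1.7,18),(1.4,18),(1.1,18),(.8,18),(.5,18),(.3,17),(.1,16),(0,15)]:
    P=h+R*np.array([-np.sin(th),-np.cos(th)])+off*np.array([-np.cos(th),np.sin(th)])
    w=fromS(P/1000,o,y)[0]; d=M.T@np.r_[w-p,0]; print(th,P.round(1),"tool d",d[:2].round(4)); p=w
E
```

```text
ee_pos: [0.5357, 0.2226, 0.0937]
wrist_force: [-15.1, -5.5, 10.1]
ee_pos: [0.4743, 0.2303, 0.1988]
wrist_force: [0.1, 0.4, 2.2]
S now [-57.1   1.9] 0.1988030172320603
1.91 [-54.1 125.9] tool d [-0.003  0.124]
1.7 [-65.1 101.6] tool d [ 0.011  -0.0243]
1.4 [-70.1  81.2] tool d [ 0.005  -0.0204]
1.1 [-68.8  60.2] tool d [-0.0013 -0.021 ]
0.8 [-61.3  40.5] tool d [-0.0074 -0.0197]
0.5 [-48.4  24. ] tool d [-0.0129 -0.0166]
0.3 [-36.3  15.1] tool d [-0.0121 -0.0089]
0.1 [-22.7   8.9] tool d [-0.0136 -0.0061]
0 [-15.   7.] tool d [-0.0077 -0.0019]
```

```bash
echo '{"plan":[[0,-0.003,0.126,0,0,0,0],[0,-0.003,0.126,0,0,0,0],[0,-0.003,0.126,0,0,0,0],[0,-0.003,0.126,0,0,0,0]]}' > m.json && python3 jog.py m.json|egrep 'wrist|ee_p'
echo '{"plan":[[0,0,0,0.05,0,0,0],[0,0,0,0.09,0,0,0],[0,0,0,0.104,0,0,0],[0,0,0,0.104,0,0,0]]}' > m.json && python3 jog.py m.json|egrep 'wrist|ee_p'
echo '{"plan":[[0,0.006,-0.012,0,0,0,0],[0,0.011,-0.024,0,0,0,0],[0,0.0145,-0.034,0,0,0,0],[0,0.016,-0.045,0,0,0,0],[0,0.0155,-0.055,0,0,0,0]]}' > m.json && python3 jog.py m.json|egrep 'wrist|ee_p'
echo '{"plan":[[0,-0.001,-0.011,0,0,0,0],[0,-0.004,-0.021,0,0,0,0],[0,-0.009,-0.03,0,0,0,0],[0,-0.015,-0.039,0,0,0,0],[0,-0.021,-0.047,0,0,0,0]]}' > m.json && python3 jog.py m.json|egrep 'wrist|ee_p'
python3 st.py
python3 - <<'E'
from h import *
print(toS(read_state()["ee_pos"][:2],np.array([.531,.224]),np.radians(-4.5))*1000)
E
```

```text
ee_pos: [0.4857, 0.3579, 0.1917]
wrist_force: [0.8, -1.2, -0.5]
ee_pos: [0.4856, 0.3537, 0.0875]
wrist_force: [0.5, 0.5, 0.4]
ee_pos: [0.4668, 0.3013, 0.091]
wrist_force: [0.8, 1.4, 0.6]
ee_pos: [0.484, 0.2518, 0.089]
wrist_force: [-0.9, 1.2, 0.8]
t 10.9 ee [0.484  0.2518 0.089 ] F [-0.9   1.25  0.79] w -0.0003 j [ 0.85 -0.07 -0.29 -0.   -1.36 -2.5 ]
[[-49.05609889  24.03731904]]
```

```bash
echo '{"plan":[[0,-0.006,-0.005,-0.003,0,0,0],[0,-0.012,-0.009,-0.004,0,0,0],[0,-0.018,-0.012,-0.004,0,0,0],[0,-0.024,-0.014,-0.004,0,0,0],[0,-0.029,-0.016,-0.004,0,0,0]]}' > m.json && python3 jog.py m.json|egrep 'wrist|ee_p'
echo '{"plan":[[0,-0.003,-0.001,0,0,0,0],[0,-0.004,-0.001,0,0,0,0],[0,-0.004,-0.001,0,0,0,0]]}' > m.json && python3 jog.py m.json|egrep 'wrist|ee_p'
echo '{"plan":[[0,-0.002,0,0,0,0,0],[0,-0.002,0,0,0,0,0],[0,-0.002,0,0,0,0,0]]}' > m.json && python3 jog.py m.json|egrep 'wrist|ee_p'
python3 - <<'E'
from h import *
print(toS(read_state()["ee_pos"][:2],np.array([.531,.224]),np.radians(-4.5))*1000)
E
```

```text
ee_pos: [0.5118, 0.2344, 0.0933]
wrist_force: [-0.9, 1.0, -0.9]
ee_pos: [0.5153, 0.233, 0.0933]
wrist_force: [-0.6, 0.3, -0.5]
ee_pos: [0.5163, 0.233, 0.0932]
wrist_force: [-5.2, -0.1, 2.0]
[[-15.32331771   7.82098812]]
```

```bash
echo '{"plan":[[0,-0.001,0,0,0,0,0],[0,-0.001,0,0,0,0,0]]}' > m.json && python3 jog.py m.json|egrep 'wrist|ee_p'
echo '{"plan":[[0,0.01,0,0,0,0,0],[0,0.04,0,0,0,0,0],[0,0.05,0,-0.05,0,0,0],[0,0.05,0,-0.1,0,0,0],[0,0.05,0,-0.1,0,0,0]]}' > m.json && python3 jog.py m.json|egrep 'wrist|ee_p'
echo '{"plan":[[0,0,-0.2,0,0,0,0],[0,0,-0.2,0,0,0,0],[0,0,-0.2,0,0,0,0],[0,0,-0.2,0,0,0,0],[0,0,-0.2,0,0,0,0]]}' > m.json && python3 jog.py m.json|egrep 'wrist|ee_p'
python3 - <<'E'
from h import *
from scipy.spatial.transform import Rotation as Ro
a=optics.get_image("top"); cv2.imwrite("pics/top3f.png",a[:,:,::-1]); b=optics.get_image("scene")
cv2.imwrite("pics/gate.png",np.hstack([cv2.resize(a[150:290,80:240,::-1],(400,350)),cv2.resize(b[100:240,290:460,::-1],(400,350))]))
s=read_state();q=s["orientation"]; M=Ro.from_quat(np.r_[q[1:],q[0]]).as_matrix(); print(M.round(3)[:2,:2])
p=s["ee_pos"][:2]; ax=np.array([.5475,-.167]); p0=p
def step(f,off,r=46):
    f=np.radians(f); return ax+(r*np.array([np.cos(f),np.sin(f)])+off*np.array([np.sin(f),-np.cos(f)]))/1000
w=step(-73,32); print("start",w,"d",(M.T@np.r_[w-p,0])[:2].round(4)); p=w
for i,f in enumerate(np.r_[np.arange(-66,137,14.5),137]):
    w=step(f,20); print(int(f),w.round(4),"from start",(M.T@np.r_[w-step(-73,32),0])[:2].round(4))
E
```

```text
ee_pos: [0.5164, 0.233, 0.0932]
wrist_force: [-10.6, -0.2, 4.2]
ee_pos: [0.4706, 0.2382, 0.2021]
wrist_force: [0.2, 0.0, 1.5]
ee_pos: [0.4522, 0.0334, 0.1944]
wrist_force: [0.3, 0.7, -0.0]
[[-0.997  0.082]
 [ 0.082  0.997]]
start [ 0.53034735 -0.22034591] d [-0.0985 -0.2498]
-66 [ 0.5479 -0.2172] from start [-0.0173  0.0046]
-51 [ 0.5605 -0.2155] from start [-0.0296  0.0073]
-37 [ 0.5722 -0.2107] from start [-0.0409  0.0131]
-22 [ 0.5823 -0.2031] from start [-0.0504  0.0214]
-8 [ 0.5903 -0.1932] from start [-0.0575  0.0319]
6 [ 0.5955 -0.1817] from start [-0.0618  0.0439]
21 [ 0.5976 -0.1692] from start [-0.0629  0.0565]
35 [ 0.5966 -0.1566] from start [-0.0608  0.069 ]
50 [ 0.5924 -0.1446] from start [-0.0557  0.0805]
64 [ 0.5854 -0.1341] from start [-0.0478  0.0905]
79 [ 0.5759 -0.1257] from start [-0.0377  0.0981]
93 [ 0.5647 -0.1199] from start [-0.026   0.1029]
108 [ 0.5523 -0.1171] from start [-0.0135  0.1047]
122 [ 0.5397 -0.1175] from start [-0.0009  0.1033]
137 [ 0.5275 -0.121 ] from start [0.0109 0.0988]
```

View pics/gate.png

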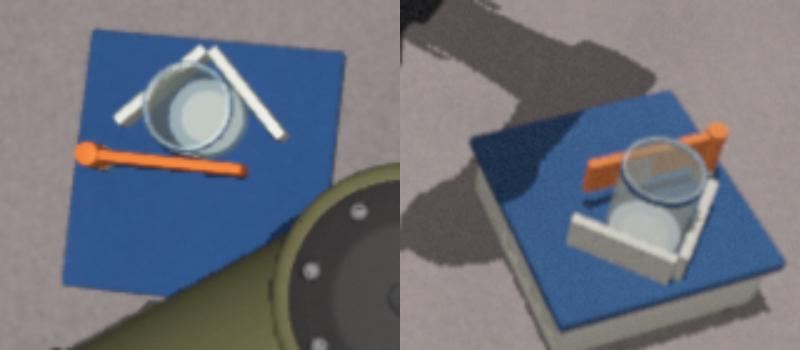

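The gate now lies across the front of the beaker, parallel to the deck's front edge, and the beaker is in the V. Next is the lever.

```bash
echo '{"plan":[[0,-0.05,-0.125,0,0,0,0],[0,-0.05,-0.125,0,0,0,0],[0,-0.05,-0.125,0,0,0,0],[0,-0.05,-0.125,0,0,0,0]]}' > m.json && python3 jog.py m.json|egrep 'wrist|ee_p'
echo '{"plan":[[0,-0.0485,-0.125,0,0,0,0],[0,-0.0485,-0.125,0,0,0,0],[0,-0.0485,-0.125,0,0,0,0],[0,-0.0485,-0.125,0,0,0,0]]}' > m.json && python3 jog.py m.json|egrep 'wrist|ee_p'
python3 st.py
```

```text
ee_pos: [0.4932, -0.0929, 0.1924]
wrist_force: [-0.6, 1.0, -0.8]
ee_pos: [0.5317, -0.221, 0.1917]
wrist_force: [-0.5, 0.5, -0.8]
t 14.1 ee [ 0.5317 -0.221   0.1917] F [-0.49  0.47 -0.79] w -0.0002 j [-0.05 -0.02 -0.05  0.   -1.55 -1.61]
```

```bash
echo '{"plan":[[0,0,0,0.05,0,0,0],[0,0,0,0.1,0,0,0],[0,0,0,0.114,0,0,0],[0,0,0,0.114,0,0,0]]}' > m.json && python3 jog.py m.json|egrep 'wrist|ee_p'
echo '{"plan":[[0,-0.017,0.0045,0,0,0,0],[0,-0.0295,0.007,0,0,0,0],[0,-0.041,0.013,0,0,0,0],[0,-0.0505,0.0215,0,0,0,0],[0,-0.0575,0.032,0,0,0,0]]}' > m.json && python3 jog.py m.json|egrep 'wrist|ee_p'
echo '{"plan":[[0,-0.0045,0.012,0,0,0,0],[0,-0.0055,0.0245,0,0,0,0],[0,-0.0035,0.037,0,0,0,0],[0,0.002,0.0485,0,0,0,0],[0,0.0095,0.0585,0,0,0,0]]}' > m.json && python3 jog.py m.json|egrep 'wrist|ee_p'
echo '{"plan":[[0,0.01,0.0075,0,0,0,0],[0,0.022,0.0125,0,0,0,0],[0,0.034,0.014,0,0,0,0],[0,0.046,0.013,0,0,0,0],[0,0.046,0.013,0,0,0,0]]}' > m.json && python3 jog.py m.json|egrep 'wrist|ee_p'
echo '{"plan":[[0,0.005,-0.001,0,0,0,0],[0,0.005,-0.001,0,0,0,0]]}' > m.json && python3 jog.py m.json|egrep 'wrist|ee_p'
echo '{"plan":[[0,0.003,-0.001,0,0,0,0],[0,0.003,-0.001,0,0,0,0]]}' > m.json && python3 jog.py m.json|egrep 'wrist|ee_p'
```

```text
ee_pos: [0.53, -0.2181, 0.0773]
wrist_force: [-0.3, -0.2, 0.6]
ee_pos: [0.5916, -0.1923, 0.0814]
wrist_force: [-3.2, -1.4, -0.4]
ee_pos: [0.5862, -0.132, 0.08]
wrist_force: [0.7, -2.2, 0.2]
ee_pos: [0.5401, -0.1154, 0.0799]
wrist_force: [0.7, 0.5, 0.3]
ee_pos: [0.5357, -0.1167, 0.0794]
wrist_force: [-1.1, 0.3, -0.2]
ee_pos: [0.5326, -0.1179, 0.079]
wrist_force: [-0.7, -0.7, -0.3]
```

```bash
echo '{"plan":[[0,0.002,-0.002,0,0,0,0],[0,0.002,-0.002,0,0,0,0]]}' > m.json && python3 jog.py m.json|egrep 'wrist|ee_p'
echo '{"plan":[[0,0.002,-0.002,0,0,0,0],[0,0.002,-0.002,0,0,0,0]]}' > m.json && python3 jog.py m.json|egrep 'wrist|ee_p'
echo '{"plan":[[0,0.001,-0.001,0,0,0,0],[0,0.001,-0.001,0,0,0,0]]}' > m.json && python3 jog.py m.json|egrep 'wrist|ee_p'
```

```text
ee_pos: [0.5305, -0.1199, 0.079]
wrist_force: [0.1, 0.5, -0.6]
ee_pos: [0.5288, -0.1214, 0.0792]
wrist_force: [1.5, 1.7, -0.9]
ee_pos: [0.5284, -0.1217, 0.0793]
wrist_force: [4.8, 3.8, -1.7]
```

```bash
echo '{"plan":[[0,0.0005,-0.0005,0,0,0,0],[0,0.0005,-0.0005,0,0,0,0]]}' > m.json && python3 jog.py m.json|egrep 'wrist|ee_p'
echo '{"plan":[[0,-0.004,0.005,0,0,0,0],[0,-0.005,0.006,-0.03,0,0,0],[0,-0.005,0.006,-0.07,0,0,0],[0,0.03,0.02,-0.08,0,0,0],[0,0.07,0.03,-0.08,0,0,0]]}' > m.json && python3 jog.py m.json|egrep 'wrist|ee_p'
echo '{"plan":[[0,0.04,0.02,0,0,0,0],[0,0.06,0.02,0,0,0,0],[0,0.06,0.02,0,0,0,0]]}' > m.json && python3 jog.py m.json|egrep 'wrist|ee_p'
python3 - <<'E'
from h import *
a=optics.get_image("top"); cv2.imwrite("pics/top4f.png",a[:,:,::-1]); b=optics.get_image("scene")
cv2.imwrite("pics/lev.png",np.hstack([cv2.resize(a[160:265,315:455,::-1],(420,315),interpolation=2),cv2.resize(b[190:340,80:260,::-1],(378,315))]))
E
```

```text
ee_pos: [0.5282, -0.1219, 0.0793]
wrist_force: [5.1, 3.9, -2.2]
ee_pos: [0.4598, -0.0875, 0.1612]
wrist_force: [-0.3, 0.5, 0.7]
ee_pos: [0.4001, -0.0624, 0.1603]
wrist_force: [-0.2, 0.7, 0.3]
```

View pics/lev.png

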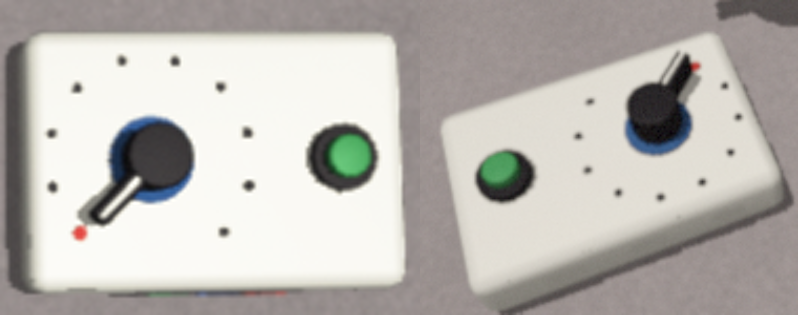

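Lever sits on the red dot (end stop) in both views. Next: four clicks clockwise.

```bash
python3 - <<'E'
from h import *
from scipy.spatial.transform import Rotation as Ro
print("lever", [np.degrees(np.arctan2(*(plane("top",[[348.3,231.7]],.096)[0]-plane("top",[[368.7,211.3]],.098)[0])[::-1])).round(1)])
s=read_state();q=s["orientation"]; M=Ro.from_quat(np.r_[q[1:],q[0]]).as_matrix()
p=s["ee_pos"][:2]; ax=np.array([.5475,-.167])
def step(f,off,r=46):
    f=np.radians(f); return ax+(r*np.array([np.cos(f),np.sin(f)])+off*np.array([-np.sin(f),np.cos(f)]))/1000
p0=step(136.5,36); print("to start",(M.T@np.r_[p0-p,0])[:2].round(4),p0)
for f,o in [(136,26),(126,21),(115,21),(104,21),(93,21),(82,21),(71,21),(60,21),(50,21),(42,21),(36,21),(31,21),(27,21),(23,21),(19,21)]:
    w=step(f,o); print(f,w.round(4),(M.T@np.r_[w-p0,0])[:2].round(4))
E
echo '{"plan":[[0,-0.04,-0.05,0,0,0,0],[0,-0.081,-0.105,0,0,0,0],[0,-0.081,-0.105,0,0,0,0],[0,-0.081,-0.105,0,0,0,0]]}' > m.json && python3 jog.py m.json|egrep 'wrist|ee_p'
```

```text
lever [np.float64(135.7)]
to start [-0.0954 -0.0915] [ 0.48935201 -0.16144917]
136 [ 0.4963 -0.1537] [-0.0064  0.0082]
126 [ 0.5035 -0.1421] [-0.0126  0.0204]
115 [ 0.509  -0.1342] [-0.0175  0.0287]
104 [ 0.516  -0.1274] [-0.0239  0.036 ]
93 [ 0.5241 -0.1222] [-0.0316  0.0419]
82 [ 0.5331 -0.1185] [-0.0402  0.0462]
71 [ 0.5426 -0.1167] [-0.0496  0.0488]
60 [ 0.5523 -0.1167] [-0.0592  0.0496]
50 [ 0.561  -0.1183] [-0.068   0.0487]
42 [ 0.5676 -0.1206] [-0.0748  0.0469]
36 [ 0.5724 -0.123 ] [-0.0797  0.0449]
31 [ 0.5761 -0.1253] [-0.0837  0.0428]
27 [ 0.579  -0.1274] [-0.0866  0.041 ]
23 [ 0.5816 -0.1297] [-0.0895  0.0389]
19 [ 0.5842 -0.1322] [-0.0922  0.0366]
ee_pos: [0.4747, -0.1771, 0.1569]
wrist_force: [-0.1, -0.0, -0.2]
```

```bash
echo '{"plan":[[0,-0.014,0.015,0,0,0,0],[0,-0.014,0.015,0.04,0,0,0],[0,-0.014,0.015,0.075,0,0,0],[0,-0.014,0.015,0.078,0,0,0],[0,-0.014,0.015,0.078,0,0,0]]}' > m.json && python3 jog.py m.json|egrep 'wrist|ee_p'
echo '{"plan":[[0,-0.0065,0.008,0,0,0,0],[0,-0.0095,0.0145,0,0,0,0],[0,-0.0125,0.0205,0,0,0,0],[0,-0.0175,0.0285,0,0,0,0],[0,-0.024,0.036,0,0,0,0]]}' > m.json && python3 jog.py m.json|egrep 'wrist|ee_p'
echo '{"plan":[[0,-0.0075,0.006,0,0,0,0],[0,-0.0165,0.01,0,0,0,0],[0,-0.0255,0.013,0,0,0,0],[0,-0.035,0.0135,0,0,0,0],[0,-0.044,0.0125,0,0,0,0]]}' > m.json && python3 jog.py m.json|egrep 'wrist|ee_p'
echo '{"plan":[[0,-0.0035,-0.001,0,0,0,0],[0,-0.007,-0.002,0,0,0,0],[0,-0.0095,-0.003,0,0,0,0],[0,-0.012,-0.004,0,0,0,0],[0,-0.0135,-0.005,0,0,0,0]]}' > m.json && python3 jog.py m.json|egrep 'wrist|ee_p'
python3 st.py
```

```text
ee_pos: [0.4891, -0.1596, 0.0814]
wrist_force: [0.1, -0.7, 1.3]
ee_pos: [0.5165, -0.1251, 0.0819]
wrist_force: [-4.9, -6.3, -0.0]
ee_pos: [0.5615, -0.1166, 0.081]
wrist_force: [-2.2, -0.0, -0.1]
ee_pos: [0.5735, -0.1231, 0.0811]
wrist_force: [-3.2, 0.4, -0.5]
t 20.5 ee [ 0.5735 -0.1231  0.0811] F [-3.22  0.39 -0.49] w 0.0 j [ 0.13  0.04 -0.19 -0.   -1.34 -1.78]
```

```bash
echo '{"plan":[[0,-0.002,-0.001,0,0,0,0],[0,-0.004,-0.002,0,0,0,0],[0,-0.0055,-0.003,0,0,0,0]]}' > m.json && python3 jog.py m.json|egrep 'wrist|ee_p'
echo '{"plan":[[0,-0.0015,-0.001,0,0,0,0],[0,-0.003,-0.002,0,0,0,0],[0,-0.0045,-0.003,0,0,0,0]]}' > m.json && python3 jog.py m.json|egrep 'wrist|ee_p'
echo '{"plan":[[0,0.003,0.005,0,0,0,0],[0,0.006,0.012,0,0,0,0],[0,0.006,0.012,-0.04,0,0,0],[0,0.006,0.012,-0.08,0,0,0]]}' > m.json && python3 jog.py m.json|egrep 'wrist|ee_p'
echo '{"plan":[[0,0.05,0.03,0,0,0,0],[0,0.1,0.05,0,0,0,0],[0,0.15,0.06,0,0,0,0],[0,0.15,0.06,0,0,0,0]]}' > m.json && python3 jog.py m.json|egrep 'wrist|ee_p'
python3 - <<'E'
from h import *
a=optics.get_image("top"); cv2.imwrite("pics/top5f.png",a[:,:,::-1]); b=optics.get_image("scene")
cv2.imwrite("pics/lev2.png",np.hstack([cv2.resize(a[160:265,315:455,::-1],(420,315),interpolation=2),cv2.resize(b[190:340,80:260,::-1],(378,315))]))
E
```

```text
ee_pos: [0.5794, -0.1266, 0.0814]
wrist_force: [-0.7, 0.3, -0.4]
ee_pos: [0.5836, -0.13, 0.0815]
wrist_force: [-0.2, -0.1, 1.3]
ee_pos: [0.5772, -0.1167, 0.1612]
wrist_force: [1.4, 0.3, 1.4]
ee_pos: [0.4307, -0.0444, 0.162]
wrist_force: [0.6, -0.4, 0.2]
```

View pics/lev2.png

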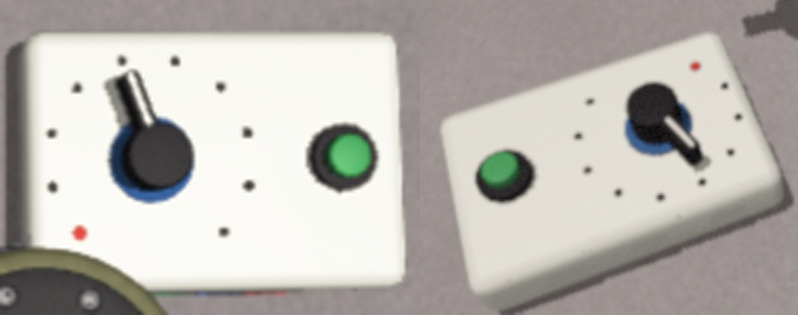

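The lever points at the fourth dot after red. I'll check its angle numerically and work out the button move.

Run:
```python
from h import *
from scipy.spatial.transform import Rotation as Ro
im=cv2.imread("pics/top5f.png")[:,:,::-1]; R,G,B=rb(im)
m=(R<90)&(G<90)&(B<90)
hub=np.array([368.7,211.3])
# white line on lever: bright pixels enclosed; use min brightness edges -> line fit to bright px near lever between r=16..27px
ys,xs=np.nonzero((R>150)); v=np.c_[xs,ys]-hub; r=np.hypot(*v.T); a=np.degrees(np.arctan2(-v[:,0],-v[:,1]))
for z0,z1 in [(.098,.096)]:
    for t in [(357.3,185.0),(357.8,184.5)]:
        d=plane("top",[t],z1)[0]-plane("top",[hub],z0)[0]; print(np.degrees(np.arctan2(d[1],d[0])).round(1),np.linalg.norm(d).round(4))
L=plane("scene",[[80+705/1*0+ (672-420)/2.1,190+118/2.1],[80+(697-420)/2.1,190+152/2.1]],.096); d=L[1]-L[0]; print("scene line",np.degrees(np.arctan2(d[1],d[0])).round(1))
T=plane("top",[[315+150/3,160+124/3],[315+133/3,160+73/3]],.096); d=T[1]-T[0]; print("top line",np.degrees(np.arctan2(d[1],d[0])).round(1))
s=read_state();q=s["orientation"]; M=Ro.from_quat(np.r_[q[1:],q[0]]).as_matrix()
print("button",(M.T@np.r_[np.array([.5515,-.2915])-s["ee_pos"][:2],0]).round(4))
```

```text
23.5 0.0532
22.1 0.0537
scene line 14.7
top line 18.8
button [-1.376e-01 -2.370e-01  1.000e-04]
```

Both views put the lever line at about 15–19°, and the nominal angle for click 4 is 16.5° (neighbours at 46.5° and -13.5°), so it is on click 4. Now the button.

```bash
echo '{"plan":[[0,-0.069,-0.1185,0,0,0,0],[0,-0.069,-0.1185,0,0,0,0],[0,-0.069,-0.1185,0,0,0,0],[0,-0.069,-0.1185,0,0,0,0]]}' > m.json && python3 jog.py m.json|egrep 'wrist|ee_p'
echo '{"plan":[[0,-0.0685,-0.1185,0,0,0,0],[0,-0.0685,-0.1185,0,0,0,0],[0,-0.0685,-0.1185,0,0,0,0],[0,-0.0685,-0.1185,0.03,0,0,0],[0,-0.0685,-0.1185,0.06,0,0,0]]}' > m.json && python3 jog.py m.json|egrep 'wrist|ee_p'
echo '{"plan":[[0,0,0,0.008,0,0,0],[0,0,0,0.012,0,0,0],[0,0,0,0.012,0,0,0]]}' > m.json && python3 jog.py m.json|egrep 'wrist|ee_p'
```

```text
ee_pos: [0.4937, -0.1726, 0.1595]
wrist_force: [-0.2, 0.4, -0.4]
ee_pos: [0.5526, -0.294, 0.1]
wrist_force: [0.2, 0.8, -0.3]
ee_pos: [0.5522, -0.2928, 0.0902]
wrist_force: [-0.6, -0.2, 1.0]
```

```bash
echo '{"plan":[[0,0,0,0.005,0,0,0],[0,0,0,0.009,0,0,0],[0,0,0,0.012,0,0,0]]}' > m.json && python3 jog.py m.json|egrep 'wrist|ee_p'
echo '{"plan":[[0,0,0,0.002,0,0,0],[0,0,0,0.003,0,0,0],[0,0,0,0.003,0,0,0]]}' > m.json && python3 jog.py m.json|egrep 'wrist|ee_p'
```

```text
ee_pos: [0.5524, -0.2928, 0.0783]
wrist_force: [1.2, 1.2, 4.4]
ee_pos: [0.5525, -0.2929, 0.0761]
wrist_force: [-0.1, 2.9, 8.7]
```

```bash
echo '{"plan":[[0,0,0,0.002,0,0,0],[0,0,0,0.002,0,0,0],[0,0,0,0.002,0,0,0]]}' > m.json && python3 jog.py m.json|egrep 'wrist|ee_p'
echo '{"plan":[[0,0,0,0.001,0,0,0],[0,0,0,0.001,0,0,0]]}' > m.json && python3 jog.py m.json|egrep 'wrist|ee_p'
```

```text
ee_pos: [0.5526, -0.2929, 0.076]
wrist_force: [-3.3, 4.7, 16.0]
ee_pos: [0.5526, -0.293, 0.0759]
wrist_force: [-6.0, 7.4, 19.2]
```

The button has bottomed out: the TCP stalls at 0.076 with about 19 N. Release, move clear and do a final check.

```bash
echo '{"plan":[[0,0,0,-0.01,0,0,0],[0,0,0,-0.03,0,0,0],[0,0,0,-0.08,0,0,0],[0,0,0,-0.11,0,0,0],[0,0,0,-0.11,0,0,0]]}' > m.json && python3 jog.py m.json|egrep 'wrist|ee_p'
echo '{"plan":[[0,0.1,-0.05,0,0,0,0],[0,0.1,-0.05,0,0,0,0],[0,0.1,-0.05,0,0,0,0],[0,0.1,-0.05,0,0,0,0]]}' > m.json && python3 jog.py m.json|egrep 'wrist|ee_p'
python3 st.py
python3 - <<'E'
from h import *
a=optics.get_image("top"); b=optics.get_image("scene")
cv2.imwrite("pics/fin.png",np.hstack([cv2.resize(a[:,:,::-1],(400,300)),cv2.resize(b[:,:,::-1],(400,300))]))
E
```

```text
ee_pos: [0.5532, -0.294, 0.1873]
wrist_force: [0.3, 0.2, 0.7]
ee_pos: [0.4465, -0.3354, 0.1812]
wrist_force: [-0.7, 0.1, -0.1]
t 25.2 ee [ 0.4465 -0.3354  0.1812] F [-0.74  0.11 -0.11] w 0.0001 j [-0.28 -0.07 -0.12 -0.   -1.53 -1.37]
```

View pics/fin.png

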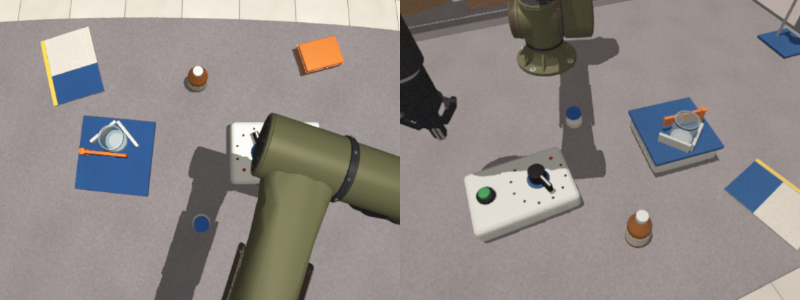

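Final views: the gate is shut in front of the beaker, which sits in the V. The lever is at click 4, the button is released, the bottle and jar haven't moved and the arm is clear.

```bash
python3 -c "
from bench import arm, optics, job, read_state
print(job.hand_in())"
```

```text
the job is handed in; nothing more can be done
None
```

I completed every step in the order asked and handed the job in at about 25 s: the beaker is home in the V, the gate is shut, the selector went back to its end stop and then four clicks clockwise, and the start button was pressed fully and released; no verdict came back.

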